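Tidy the glassware into its trays

TASK

Tidy the bench: put the two conical flasks, the beaker and the blue-capped bottle away, each standing upright in the steel tray that already holds one of its own kind. It is glass: set each piece down gently on the tray's floor rather than dropping it, do not knock any piece over, and leave the three pieces already in the trays standing where they are.

Things in the scene. Friction and masses are not known exactly. Their poses are not given: they have to be found in the camera images.
- flask_a: loose 50 ml conical (Erlenmeyer) flask of clear glass, standing on the bench. Round about its z axis (up); origin at the centre of its underside. Foot 51 mm across up to 10 mm high, then a cone to the 22 mm wide neck from 64 to 86 mm, a 25 mm wide rim to 90 mm, and a dark rubber stopper, 23 to 25 mm wide and stuck fast, up to 104 mm. Easily taken by the rim and stopper at about 90 mm. 40 to 80 g.
- flask_b: loose conical flask, the same as flask_a
- beaker: loose 100 ml low-form beaker of clear glass, standing on the bench, open at the top: 50 mm wide (52 mm at the lip), 70 mm tall, wall 2 mm, bottom 3.5 mm, a small pouring lip at -x that does not get in the way. Round about its z axis (up); origin at the centre of its underside. 40 to 70 g.
- bottle: loose 100 ml laboratory bottle of clear glass, standing on the bench, 56 mm wide, paper label, shoulder from 60 to 80 mm, blue screw cap 50 mm wide from 80 to 105 mm (its top). The cap is on fast and the bottle may be lifted by it. Round about its z axis (up); origin at the centre of its underside. 100 to 185 g.
- flask_tray: fixed steel tray that already holds the conical flask stored_flask; both loose flasks go here. All three trays look alike and are told apart only by what stands in them. 240 mm along its x by 110 mm along its y, 20 mm tall, wall and floor 3 mm thick, open on top; origin at the centre of its underside, so the floor lies 3 mm above the origin. Its +x points away from the robot, give or take 0.15 rad. There is room for three flasks in a row along its x.
- beaker_tray: fixed steel tray like flask_tray, which already holds the beaker stored_beaker; the loose beaker goes here
- bottle_tray: fixed steel tray like flask_tray, which already holds the bottle stored_bottle; the loose bottle goes here
- stored_flask: bystander: a loose conical flask the same as flask_a, already standing in flask_tray near its end towards the robot; leave it there
- stored_beaker: bystander: a loose beaker the same as beaker, already standing in the half of beaker_tray towards the robot; leave it there
- stored_bottle: bystander: a loose bottle the same as bottle, already standing in the half of bottle_tray towards the robot; leave it there
There are look-alikes about, which are no part of the job. What is shaped like the bottle but brown or red is not meant. Leave any red look-alike of the flask_b alone.

How it is judged:
By the outcome, as a careful person would: the job done as asked, in the order asked, and still so for the second after the job is handed in, with the robot touching nothing.
It also fails if it takes over 96 s, if anything falls off the work surface, if the arm or the gripper's body presses on something with over 40 N, if the wrist force passes 120 N, or if a joint passes its speed limit or range.

ROBOT

A 6-joint arm with a two-finger parallel gripper is mounted at the origin on the work surface. World frame = base frame: x ahead of the robot, y to its left, z up, the work surface at z = 0. Lengths are in m, angles in degrees, forces in N, time in s.
With the tool pointing down it reaches from about 0.325 to 0.925 m from the base axis. Payload 3.1 kg.
Tool frame: the origin (TCP) lies at the very end of the fingers, on their centre line; the grasp point (between the pads) lies 19 mm behind it; z points along the fingers, y is the line along which they close (so a half turn about z gives the same grasp; the last joint's range is limited). The gripper opens to 85 mm and grips with 20 to 120 N. Pads are 22 mm wide; open, the fingers measure 114 mm over their backs; the gripper's body (76 mm by 85 mm) begins 54 mm behind the grasp point. The pads swing forward as they close: fully open they stand 13 mm farther back than shut.
Start: joints at [-77.647, 12.427, 92.441, -0, 75.132, -6.429], TCP at [0.201, -0.592, 0.231] pointing down, gripper open.
Joint ranges: [-157.48, 157.48], [-44.54, 120.13], [17.64, 146.25], [-64.5, 244.5], [7.68, 150.69], [-147.95, 147.95]. Speed limits (degrees/s): [159.86, 159.86, 180, 180, 180, 180].

INTERFACE

Orientations are given as a 3x3 rotation matrix whose columns are the frame's x, y, z axes.
In Python, from cell import ctrl gives the robot as it stands. The module is installed in compiled form; this text tells all that it offers.
- The arm moves only by the tool move_arm, never from a script. Its argument "increments" is a list of rows, each a list of 2 entries, a list of its own where there are three numbers: the shift along the tool's x, y, z each as a share of 20 mm, from -1 to 1, then the turn, a rotation vector about the tool's x, y, z each as a share of 90 degrees, from -1 to 1. A call has exactly 5 rows; each row shifts and turns the commanded pose from where the row before left it, along the tool's axes as they then stand; what a row does not reach is not made up. A row lasts 1/8 s, in which the tool goes at most 62.5 mm and 10.7 degrees, less where a joint would pass 70% of its speed; a pose out of reach is approached as far as the arm can. A call with a number of a shift or a turn outside -1 to 1 is refused whole. A call with a gripper value outside its range is refused whole. "claw" is the opening, from -1 (shut) to 1 (fully open), set as the call begins (left out, the last holds). The fingers move at their own pace and stop on an object; the grip force is fixed at half the most. Time passes only in rows, so rows that do not move let the fingers close, or fill a call up. It gives the time, the measured TCP pose, the force, the opening and the grip force at its end, in the units of the state.
- ctrl.get_state(): the state, without advancing time (a new reading comes with each control period).
- ctrl.get_image(name): name is "side" or "top"; returns a dict with "pixels" (420x560x3 uint8, red, green, blue), "fx", "fy", "cx", "cy" (pixels), "xyz" and "rotation" of the camera in the world. Camera axes: x right, y up, looking along -z (the intrinsics and any distortion apply to the point x, -y, -z); pixel columns grow to the right and rows downward; lengths in m; the calibration is good to about 2 mm. A picture is of the moment at which its call begins. There is no depth.
- ctrl.hand_in(): hands the job in; it is judged then, once.
The state is a dict: "time": time; "joint_pos": joint angles; "joint_velocities": joint speeds; "joint_efforts": joint torques, N m; "position": TCP position; "ee_rot": TCP orientation; "force": force on the tool from outside, world axes, zero at the start; "ft_torque": the same for the moment, N m; "opening": finger opening in m; "gripper_force": force on a finger pad.
Only numpy, scipy, OpenCV 4.12 (cv2) and the standard library are available. Lean on these libraries where they do the work, as an engineer would, in place of code of your own. Each camera call takes 0.05 s, during which the arm holds its last target. There are 200 camera calls.

## Working session

There is one attempt and no reset: what is moved stays moved. The work goes in short steps, Python scripts to look and compute and a tool call to move; the robot and the scene stay as the last step left them, time stands still between calls to the robot, and variables do not carry over. Pictures are saved under pics/ and viewed, at most 14 in all, crops included, and the job is handed in when it is done.

Besides the shell and the picture viewer there is one more tool, called as name(argument=value, ...), one argument or row to a line, values as JSON. move_arm: Moves the arm, as the interface text tells. Shift numbers are shares of 20 mm and turn numbers shares of 90 degrees, none past 1 either way. Its arguments: {"type":"object","properties":{"increments":{"type":"array"},"claw":{"type":"number"}},"required":["increments"]}

```bash
mkdir -p pics; cat > h.py <<'E'
import numpy as np, cv2
from cell import ctrl
def snap(n,f):
    d=ctrl.get_image(n); cv2.imwrite(f'pics/{f}.png',d['pixels'][:,:,::-1]); np.save(f'pics/{f}.npy',d,allow_pickle=True); return d
def load(f): return np.load(f'pics/{f}.npy',allow_pickle=True).item()
def ray(d,u,v):
    r=np.array([(u-d['cx'])/d['fx'],-(v-d['cy'])/d['fy'],-1]); return np.array(d['xyz']),np.array(d['rotation'])@r
def onz(d,u,v,z):
    o,r=ray(d,u,v); return o+r*(z-o[2])/r[2]
def proj(d,p):
    q=np.array(d['rotation']).T@(np.array(p)-np.array(d['xyz'])); return np.array([d['cx']+d['fx']*q[0]/-q[2], d['cy']+d['fy']*q[1]/q[2]])
E
python3 - <<'E'
from h import *
for n in('top','side'):
    d=snap(n,n+'0'); print({k:np.round(v,3).tolist() for k,v in d.items() if k!='pixels'})
s=ctrl.get_state(); print(np.round(s['ee_rot'],3),s['opening'],s['time'])
E
```

```text
{'fx': 423.113, 'fy': 423.113, 'cx': 284.166, 'cy': 212.557, 'xyz': [0.438, -0.014, 0.989], 'rotation': [[-0.029, 0.998, -0.064], [-1.0, -0.029, -0.003], [-0.004, 0.064, 0.998]]}
{'fx': 527.397, 'fy': 527.397, 'cx': 280.397, 'cy': 213.47, 'xyz': [0.037, 0.584, 0.852], 'rotation': [[-0.778, 0.455, -0.434], [-0.629, -0.565, 0.534], [-0.002, 0.688, 0.725]]}
[[ 0.947  0.322 -0.   ]
 [ 0.322 -0.947  0.002]
 [ 0.    -0.002 -1.   ]] 0.08549890523812693 0.1
```

View pics/top0.png

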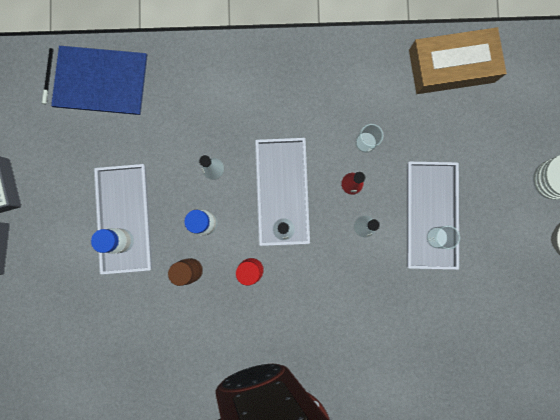

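View pics/side0.png

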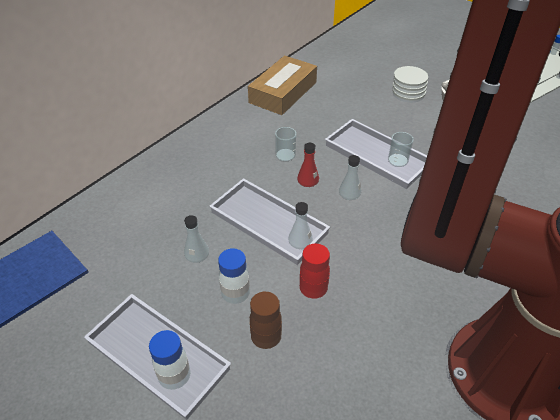

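Candidates in the top view:
- **Flasks:** clear at (205,161) and (372,225). The red one at (358,178) is excluded, and the one at (283,228) is already stored.
- **Beaker:** loose at (370,135), stored at (443,237).
- **Bottle:** blue cap at (197,222). Brown (184,272) and red (250,272) are excluded, and (105,241) is already stored.
- **Trays:** left is for bottles, middle for flasks, right for beakers.

I'll measure these next and check one crop.

```bash
python3 - <<'E'
from h import *
t=load('top0');s=load('side0')
def blobs(d,kind,amin):
    im=d['pixels']; h=cv2.cvtColor(im,cv2.COLOR_RGB2HSV)
    if kind=='dark': m=(h[...,2]<60)&(h[...,1]<120)
    else: m=cv2.inRange(h,(100,150,80),(125,255,255))>0
    n,l,st,c=cv2.connectedComponentsWithStats(m.astype(np.uint8))
    return [(c[i].round(1).tolist(),st[i].tolist()) for i in range(1,n) if amin<st[i][4]<2500]
def tri(a,b):
    o1,r1=ray(t,*a);o2,r2=ray(s,*b)
    k=np.linalg.lstsq(np.c_[r1,-r2],o2-o1,rcond=None)[0];p=o1+k[0]*r1;q=o2+k[1]*r2
    return (p+q)/2,np.linalg.norm(p-q)
for k in('dark','blue'):
    A=[x for x in blobs(t,k,40)if 90<x[0][1]<350];B=[x for x in blobs(s,k,40) if x[0][0]<420]
    for a in A:
        print(k,a,'z=.097/.1',onz(t,*a[0],.097 if k=='dark' else .1).round(3))
        for b in B:
            p,e=tri(a[0],b[0])
            if e<.012 and .07<p[2]<.12: print('   tri',b[0],p.round(4),round(e,4))
# trays
g=t['pixels'].astype(int); h=cv2.cvtColor(t['pixels'],cv2.COLOR_RGB2HSV)
m=((h[...,2]>150)&(h[...,1]<60)).astype(np.uint8)
m=cv2.morphologyEx(m,cv2.MORPH_CLOSE,np.ones((5,5)))
for c in cv2.findContours(m,0,2)[0]:
    if cv2.contourArea(c)>3000:
        b=cv2.boxPoints(cv2.minAreaRect(c)); print('tray',[onz(t,*p,.02)[:2].round(3).tolist() for p in b],b.round().tolist())
cr=t['pixels'][100:290,150:480]; cv2.imwrite('pics/crop0.png',cv2.resize(cr,None,fx=2.4,fy=2.4,interpolation=2)[:,:,::-1])
for n,p in dict(red=(250,272),brown=(181,272)).items(): print(n,onz(t,*p,.1).round(3))
E
```

```text
dark ([204.8, 160.9], [200, 156, 11, 11, 96]) z=.097/.1 [0.611 0.155 0.097]
   tri [190.1, 222.1] [0.6109 0.1549 0.0963] 0.0001
dark ([358.7, 177.2], [354, 172, 11, 12, 97]) z=.097/.1 [ 0.566 -0.171  0.097]
   tri [309.2, 147.8] [ 0.5661 -0.1718  0.096 ] 0.0003
dark ([7.5, 208.0], [0, 205, 19, 8, 74]) z=.097/.1 [0.522 0.575 0.097]
dark ([373.0, 224.8], [368, 220, 11, 11, 92]) z=.097/.1 [ 0.464 -0.198  0.097]
   tri [353.4, 161.1] [ 0.4646 -0.198   0.0941] 0.0005
dark ([282.7, 227.9], [278, 223, 10, 11, 87]) z=.097/.1 [ 0.463 -0.007  0.097]
   tri [300.3, 210.4] [ 0.4638 -0.0068  0.094 ] 0.0013
blue ([196.4, 221.2], [185, 210, 24, 23, 448]) z=.097/.1 [0.482 0.174 0.1  ]
   tri [230.7, 261.6] [0.4835 0.1757 0.0943] 0.0019
blue ([104.1, 240.5], [91, 229, 27, 24, 499]) z=.097/.1 [0.447 0.369 0.1  ]
   tri [164.0, 346.4] [0.4481 0.3703 0.0973] 0.0017
tray [[0.62, 0.43], [0.624, 0.31], [0.375, 0.296], [0.371, 0.415]] [[92.0, 167.0], [144.0, 163.0], [151.0, 271.0], [99.0, 275.0]]
tray [[0.612, -0.291], [0.608, -0.42], [0.361, -0.407], [0.364, -0.28]] [[404.0, 161.0], [460.0, 161.0], [460.0, 269.0], [404.0, 269.0]]
tray [[0.673, 0.055], [0.675, -0.066], [0.427, -0.068], [0.426, 0.051]] [[254.0, 139.0], [306.0, 137.0], [310.0, 244.0], [258.0, 246.0]]
tray [[1.026, 0.65], [0.985, -0.675], [0.91, -0.67], [0.95, 0.649]] [[-0.0, 0.0], [559.0, 0.0], [559.0, 31.0], [0.0, 31.0]]
red [0.373 0.064 0.1  ]
brown [0.377 0.208 0.1  ]
```

View pics/crop0.png

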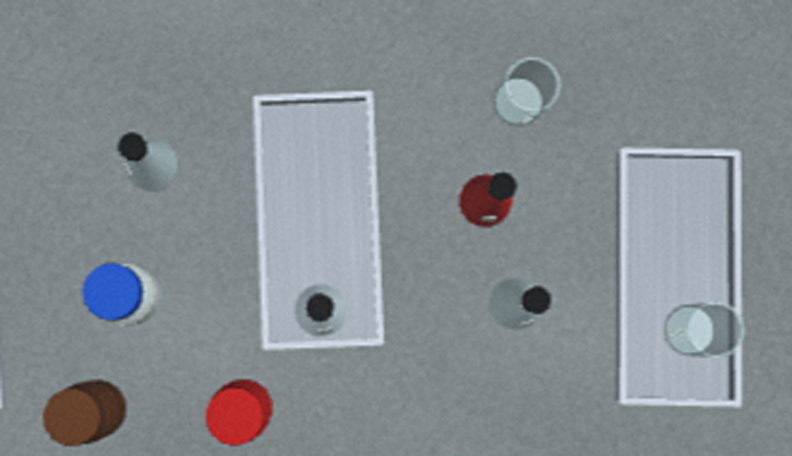

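The crop confirms the choices: clear flasks with stoppers at crop (132,146) and (537,300), red one at (502,186) to be left. The beaker's rim is at (532,85) and its base at (519,102); the blue-capped bottle is at (113,292).

```bash
python3 - <<'E'
from h import *
t=load('top0');f=lambda u,v:(150+u/2.4-.3,100+v/2.4-.3)
for n,p,z in [('bk rim',(532,85),.07),('bk base',(519,102),.0035),('st rim',(717,329),.073),('st base',(691,329),.006)]: print(n,onz(t,*f(*p),z).round(4))
T={'flask':[f(*p) for p in[(254,97),(373,92),(383,344),(265,348)]],'beaker':[f(*p) for p in[(620,149),(741,150),(742,406),(620,403)]],'bottle':[(95,168),(144.5,165),(150,270),(100.5,273)]}
for n,c in T.items():
    P=np.array([onz(t,*p,.02)[:2] for p in c]); C=P.mean(0); a=(P[0]+P[1]-P[2]-P[3])/2
    print(n,C.round(4),'len',np.linalg.norm(a).round(3),'w',np.linalg.norm((P[0]+P[3]-P[1]-P[2])/2).round(3),'yaw',np.degrees(np.arctan2(a[1],a[0])).round(1))
    u=a/np.linalg.norm(a)
    for k in(0,.03,.05,.06,.08): print('   ',k,(C+k*u).round(4))
E
```

```text
bk rim [ 0.6624 -0.2078  0.07  ]
bk base [ 0.6621 -0.2084  0.0035]
st rim [ 0.4345 -0.364   0.073 ]
st base [ 0.4349 -0.3646  0.006 ]
flask [ 0.5502 -0.0086] len 0.243 w 0.114 yaw 0.8
    0 [ 0.5502 -0.0086]
    0.03 [ 0.5802 -0.0082]
    0.05 [ 0.6002 -0.0079]
    0.06 [ 0.6102 -0.0078]
    0.08 [ 0.6302 -0.0075]
beaker [ 0.4857 -0.3524] len 0.244 w 0.116 yaw -2.8
    0 [ 0.4857 -0.3524]
    0.03 [ 0.5157 -0.3539]
    0.05 [ 0.5357 -0.3549]
    0.06 [ 0.5457 -0.3554]
    0.08 [ 0.5656 -0.3563]
bottle [0.4973 0.3606] len 0.242 w 0.114 yaw 2.8
    0 [0.4973 0.3606]
    0.03 [0.5273 0.362 ]
    0.05 [0.5473 0.363 ]
    0.06 [0.5573 0.3635]
    0.08 [0.5772 0.3644]
```

move_arm(
  increments=[
    [[0, 0, 0], [0, 0, 0.104]],
    [[0, 0, 0], [0, 0, 0.105]],
    [[1, -0.83, 0], [0, 0, 0]],
    [[1, -0.83, 0], [0, 0, 0]],
    [[1, -0.83, 0], [0, 0, 0]],
  ],
  claw=1,
)

```text
time: 0.72
position: [0.2616, -0.541, 0.2305]
ee_rot: [[1.0, -0.001, -0.0], [-0.001, -1.0, 0.001], [-0.0, -0.001, -1.0]]
force: [-0.2, -0.6, 0.1]
opening: 0.0851
gripper_force: 0.0
```

move_arm(
  increments=[
    [[1, -0.83, 0], [0, 0, 0]],
    [[1, -0.83, 0], [0, 0, 0]],
    [[1, -0.83, 0], [0, 0, 0]],
    [[1, -0.83, 0], [0, 0, 0]],
    [[1, -0.83, 0], [0, 0, 0]],
  ],
)

```text
time: 1.35
position: [0.3617, -0.458, 0.2306]
ee_rot: [[1.0, -0.001, -0.001], [-0.001, -1.0, 0.001], [-0.001, -0.001, -1.0]]
force: [0.1, -1.2, 0.0]
opening: 0.0854
gripper_force: 0.0
```

move_arm(
  increments=[
    [[1, -0.83, 0], [0, 0, 0]],
    [[1, -0.83, 0], [0, 0, 0]],
    [[1, -0.83, 0], [0, 0, 0]],
    [[1, -0.83, 0], [0, 0, 0]],
    [[1, -0.83, 0], [0, 0, 0]],
  ],
)

```text
time: 1.98
position: [0.4617, -0.3751, 0.2306]
ee_rot: [[1.0, -0.001, -0.001], [-0.001, -1.0, 0.001], [-0.001, -0.001, -1.0]]
force: [0.1, -0.3, -0.2]
opening: 0.0853
gripper_force: 0.0
```

move_arm(
  increments=[
    [[1, -0.83, 0], [0, 0, 0]],
    [[1, -0.83, 0], [0, 0, 0]],
    [[1, -0.83, 0], [0, 0, 0]],
    [[1, -0.83, 0], [0, 0, 0]],
    [[1, -0.83, 0], [0, 0, 0]],
  ],
)

```text
time: 2.6
position: [0.5616, -0.2923, 0.2305]
ee_rot: [[1.0, -0.001, -0.001], [-0.001, -1.0, 0.001], [-0.001, -0.001, -1.0]]
force: [-0.2, 0.2, 0.1]
opening: 0.0851
gripper_force: 0.0
```

move_arm(
  increments=[
    [[1, -0.83, 1], [0, 0, 0]],
    [[1, -0.83, 1], [0, 0, 0]],
    [[1, -0.83, 1], [0, 0, 0]],
    [[1, -0.83, 1], [0, 0, 0]],
    [[1, -0.83, 1], [0, 0, 0]],
  ],
)

```text
time: 3.22
position: [0.6615, -0.2094, 0.1298]
ee_rot: [[1.0, -0.0, -0.001], [-0.0, -1.0, 0.0], [-0.001, -0.0, -1.0]]
force: [-0.3, -0.0, -0.1]
opening: 0.0855
gripper_force: 0.0
```

move_arm(
  increments=[
    [[0, -0.06, 1], [0, 0, 0]],
    [[0, 0, 1], [0, 0, 0]],
    [[0, 0, 1], [0, 0, 0]],
    [[0, 0, 1], [0, 0, 0]],
    [[0, 0, 0.9], [0, 0, 0]],
  ],
)

```text
time: 3.85
position: [0.661, -0.2094, 0.0319]
ee_rot: [[1.0, -0.001, -0.0], [-0.001, -1.0, 0.0], [-0.0, -0.0, -1.0]]
force: [-0.2, -0.3, -0.3]
opening: 0.0854
gripper_force: 0.0
```

move_arm(
  increments=[
    [[0, 0, 0], [0, 0, 0]],
    [[0, 0, 0], [0, 0, 0]],
    [[0, 0, 0], [0, 0, 0]],
    [[0, 0, 0], [0, 0, 0]],
    [[0, 0, 0], [0, 0, 0]],
  ],
  claw=-1,
)

```text
time: 4.47
position: [0.6621, -0.2092, 0.0343]
ee_rot: [[1.0, -0.0, 0.002], [-0.0, -1.0, -0.001], [0.002, 0.001, -1.0]]
force: [-0.3, 0.5, 2.0]
opening: 0.0492
gripper_force: 62.1
```

move_arm(
  increments=[
    [[0, 0, -0.5], [0, 0, 0]],
    [[0, 0, -1], [0, 0, 0]],
    [[0, 0, -1], [0, 0, 0]],
    [[-0.4, 0.5, 0], [0, 0, 0]],
    [[-0.7, 0.9, 0], [0, 0, 0]],
  ],
)

```text
time: 5.1
position: [0.6389, -0.2375, 0.0837]
ee_rot: [[1.0, 0.001, 0.0], [0.001, -1.0, -0.001], [0.0, 0.001, -1.0]]
force: [-1.1, 0.8, -0.7]
opening: 0.0493
gripper_force: 62.0
```

move_arm(
  increments=[
    [[-0.7, 0.9, 0], [0, 0, 0]],
    [[-0.7, 0.9, 0], [0, 0, 0]],
    [[-0.7, 0.9, 0], [0, 0, 0]],
    [[-0.7, 0.9, 0], [0, 0, 0]],
    [[-0.7, 0.9, 0], [0, 0, 0]],
  ],
)

```text
time: 5.72
position: [0.5683, -0.3282, 0.0833]
ee_rot: [[1.0, -0.001, -0.0], [-0.001, -1.0, 0.0], [-0.0, -0.0, -1.0]]
force: [0.2, -0.6, -1.3]
opening: 0.0491
gripper_force: 62.0
```

move_arm(
  increments=[
    [[-0.6, 0.7, 0], [0, 0, 0]],
    [[-0.55, 0.7, 0], [0, 0, 0]],
    [[0, 0, 0.8], [0, 0, 0]],
    [[0, 0, 0.8], [0, 0, 0]],
    [[0, 0, 0.4], [0, 0, 0]],
  ],
)

```text
time: 6.35
position: [0.5454, -0.3531, 0.0405]
ee_rot: [[1.0, 0.0, -0.003], [0.0, -1.0, 0.003], [-0.003, -0.003, -1.0]]
force: [-0.5, 0.4, -1.2]
opening: 0.0497
gripper_force: 62.0
```

```bash
python3 - <<'E'
from h import *
d=snap('side','s1'); t=snap('top','t1')
a=cv2.resize(d['pixels'][60:220,280:480],None,fx=2,fy=2); b=cv2.resize(t['pixels'][110:270,300:500],None,fx=2,fy=2)
cv2.imwrite('pics/c1.png',np.hstack([a,b])[:,:,::-1])
E
```

```text
(no output)
```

View pics/c1.png

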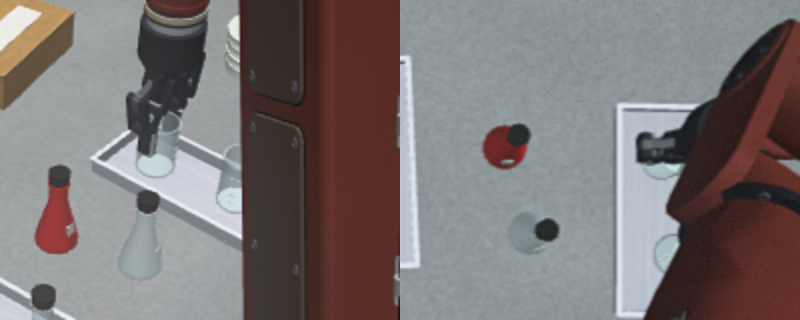

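The side crop shows the beaker held upright inside the right-hand tray at (155,150), next to the stored one. I'll lower it slowly.

move_arm(
  increments=[
    [[0, 0, 0.08], [0, 0, 0]],
    [[0, 0, 0.06], [0, 0, 0]],
    [[0, 0, 0.05], [0, 0, 0]],
    [[0, 0, 0], [0, 0, 0]],
    [[0, 0, 0], [0, 0, 0]],
  ],
)

```text
time: 7.08
position: [0.5464, -0.355, 0.0397]
ee_rot: [[1.0, -0.001, 0.0], [-0.001, -1.0, -0.0], [0.0, 0.0, -1.0]]
force: [0.8, -0.4, -0.5]
opening: 0.0492
gripper_force: 62.0
```

move_arm(
  increments=[
    [[0, 0, 0.05], [0, 0, 0]],
    [[0, 0, 0.05], [0, 0, 0]],
    [[0, 0, 0.05], [0, 0, 0]],
    [[0, 0, 0], [0, 0, 0]],
    [[0, 0, 0], [0, 0, 0]],
  ],
)

```text
time: 7.7
position: [0.5465, -0.3549, 0.0373]
ee_rot: [[1.0, -0.0, -0.0], [-0.0, -1.0, 0.0], [-0.0, -0.0, -1.0]]
force: [-2.5, 1.6, 6.0]
opening: 0.0492
gripper_force: 62.5
```

move_arm(
  increments=[
    [[0, 0, -0.02], [0, 0, 0]],
    [[0, 0, 0], [0, 0, 0]],
    [[0, 0, 0], [0, 0, 0]],
    [[0, 0, 0], [0, 0, 0]],
    [[0, 0, 0], [0, 0, 0]],
  ],
  claw=1,
)

```text
time: 8.32
position: [0.5464, -0.3549, 0.0368]
ee_rot: [[1.0, -0.0, -0.0], [-0.0, -1.0, 0.0], [-0.0, -0.0, -1.0]]
force: [-0.4, -0.4, 0.6]
opening: 0.0855
gripper_force: 0.0
```

move_arm(
  increments=[
    [[0, 0, -0.5], [0, 0, 0]],
    [[0, 0, -1], [0, 0, 0]],
    [[0, 0, -1], [0, 0, 0]],
    [[0, 0, -1], [0, 0, 0]],
    [[0, 0, -1], [0, 0, 0]],
  ],
)

```text
time: 8.95
position: [0.5467, -0.3552, 0.1292]
ee_rot: [[1.0, -0.001, 0.001], [-0.001, -1.0, -0.001], [0.001, 0.001, -1.0]]
force: [-0.4, -0.2, 1.3]
opening: 0.0854
gripper_force: 0.0
```

move_arm(
  increments=[
    [[-0.5, -1, -0.5], [0, 0, 0]],
    [[-0.5, -1, 0], [0, 0, 0]],
    [[-0.5, -1, 0], [0, 0, 0]],
    [[-0.5, -1, 0], [0, 0, 0]],
    [[-0.5, -1, 0], [0, 0, 0]],
  ],
)

```text
time: 9.57
position: [0.4963, -0.2543, 0.138]
ee_rot: [[1.0, -0.001, 0.001], [-0.001, -1.0, -0.0], [0.001, 0.0, -1.0]]
force: [0.6, -0.7, 0.6]
opening: 0.0853
gripper_force: 0.0
```

move_arm(
  increments=[
    [[-0.53, -0.93, 0], [0, 0, 0]],
    [[-0.53, -0.93, 0], [0, 0, 0]],
    [[-0.53, -0.94, 0], [0, 0, 0]],
    [[0, 0, 0.8], [0, 0, 0]],
    [[0, 0, 0.8], [0, 0, 0]],
  ],
)

```text
time: 10.2
position: [0.4651, -0.1994, 0.1046]
ee_rot: [[1.0, -0.0, 0.001], [-0.0, -1.0, -0.001], [0.001, 0.001, -1.0]]
force: [0.4, 0.1, -0.8]
opening: 0.0856
gripper_force: 0.0
```

move_arm(
  increments=[
    [[0, 0, 0.8], [0, 0, 0]],
    [[0, 0, 0.8], [0, 0, 0]],
    [[0, 0, 0], [0, 0, 0]],
    [[0, 0, 0], [0, 0, 0]],
    [[0, 0, 0], [0, 0, 0]],
  ],
)

```text
time: 10.82
position: [0.4653, -0.1993, 0.0736]
ee_rot: [[1.0, -0.0, 0.001], [-0.0, -1.0, -0.001], [0.001, 0.001, -1.0]]
force: [0.4, 0.5, 0.4]
opening: 0.0855
gripper_force: 0.0
```

```bash
python3 - <<'E'
from h import *
d=snap('side','s2'); t=snap('top','t2')
a=cv2.resize(d['pixels'][80:240,250:450],None,fx=2,fy=2); b=cv2.resize(t['pixels'][110:270,300:500],None,fx=2,fy=2)
cv2.imwrite('pics/c2.png',np.hstack([a,b])[:,:,::-1])
E
```

```text
(no output)
```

View pics/c2.png

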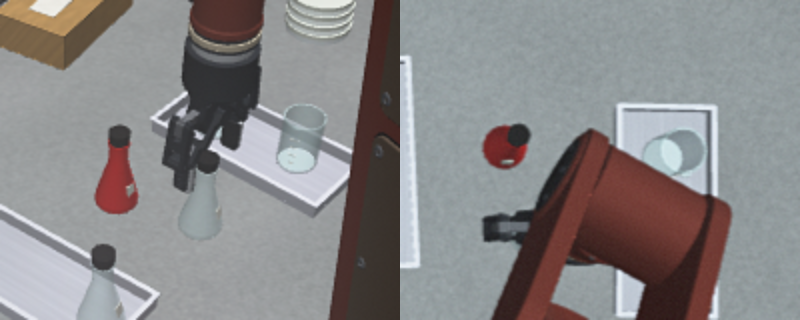

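The placed beaker stands upright in the tray (top crop (675,150)), and the fingers straddle the clear flask's stopper (side crop (208,160)). Closing the gripper.

move_arm(
  increments=[
    [[0, 0, 0], [0, 0, 0]],
    [[0, 0, 0], [0, 0, 0]],
    [[0, 0, 0], [0, 0, 0]],
    [[0, 0, 0], [0, 0, 0]],
    [[0, 0, 0], [0, 0, 0]],
  ],
  claw=-1,
)

```text
time: 11.55
position: [0.4648, -0.1987, 0.0731]
ee_rot: [[1.0, -0.001, 0.0], [-0.001, -1.0, 0.0], [0.0, -0.0, -1.0]]
force: [-0.6, 1.6, 1.4]
opening: 0.0225
gripper_force: 58.6
```

move_arm(
  increments=[
    [[0, 0, 0], [0, 0, 0]],
    [[0, 0, 0], [0, 0, 0]],
    [[0, 0, -0.5], [0, 0, 0]],
    [[0, 0, -1], [0, 0, 0]],
    [[0, 0, -1], [0, 0, 0]],
  ],
)

```text
time: 12.18
position: [0.4643, -0.199, 0.1234]
ee_rot: [[1.0, -0.0, -0.001], [-0.0, -1.0, -0.0], [-0.001, 0.0, -1.0]]
force: [-0.1, -0.6, -0.9]
opening: 0.0224
gripper_force: 58.7
```

move_arm(
  increments=[
    [[0, -0.8, 0], [0, 0, 0]],
    [[0, -1, 0], [0, 0, 0]],
    [[0, -1, 0], [0, 0, 0]],
    [[0.5, -1, 0], [0, 0, 0]],
    [[1, -0.8, 0], [0, 0, 0]],
  ],
)

```text
time: 12.8
position: [0.4934, -0.1043, 0.1216]
ee_rot: [[1.0, 0.001, -0.003], [0.001, -1.0, 0.001], [-0.003, -0.001, -1.0]]
force: [1.3, 0.3, -0.9]
opening: 0.0226
gripper_force: 58.8
```

move_arm(
  increments=[
    [[1, -0.8, 0], [0, 0, 0]],
    [[1, -0.8, 0], [0, 0, 0]],
    [[1, -0.8, 0], [0, 0, 0]],
    [[1, -0.8, 0], [0, 0, 0]],
    [[1, -0.8, 0], [0, 0, 0]],
  ],
)

```text
time: 13.42
position: [0.5941, -0.0246, 0.1216]
ee_rot: [[1.0, 0.001, -0.002], [0.001, -1.0, 0.0], [-0.002, -0.0, -1.0]]
force: [-1.7, -0.2, -0.2]
opening: 0.0226
gripper_force: 58.8
```

move_arm(
  increments=[
    [[0.8, -0.42, 0], [0, 0, 0]],
    [[0.75, -0.42, 0.3], [0, 0, 0]],
    [[0, 0, 0.8], [0, 0, 0]],
    [[0, 0, 0.6], [0, 0, 0]],
    [[0, 0, 0.3], [0, 0, 0]],
  ],
)

```text
time: 14.05
position: [0.6237, -0.0103, 0.0806]
ee_rot: [[1.0, -0.001, -0.004], [-0.001, -1.0, 0.0], [-0.004, -0.0, -1.0]]
force: [0.2, -0.2, -0.9]
opening: 0.0225
gripper_force: 58.8
```

move_arm(
  increments=[
    [[0, 0, 0.08], [0, 0, 0]],
    [[0, 0, 0.05], [0, 0, 0]],
    [[0, 0, 0.05], [0, 0, 0]],
    [[0, 0, 0], [0, 0, 0]],
    [[0, 0, 0], [0, 0, 0]],
  ],
)

```text
time: 14.68
position: [0.6259, -0.0102, 0.0796]
ee_rot: [[1.0, -0.0, 0.001], [-0.0, -1.0, -0.0], [0.001, 0.0, -1.0]]
force: [-0.6, 0.8, 0.1]
opening: 0.0219
gripper_force: 58.8
```

move_arm(
  increments=[
    [[0, 0, 0.07], [0, 0, 0]],
    [[0, 0, 0.05], [0, 0, 0]],
    [[0, 0, 0.05], [0, 0, 0]],
    [[0, 0, 0], [0, 0, 0]],
    [[0, 0, 0], [0, 0, 0]],
  ],
)

```text
time: 15.3
position: [0.6259, -0.0101, 0.0761]
ee_rot: [[1.0, -0.0, 0.0], [-0.0, -1.0, 0.0], [0.0, -0.0, -1.0]]
force: [-0.8, -0.1, 1.0]
opening: 0.0225
gripper_force: 59.0
```

move_arm(
  increments=[
    [[0, 0, 0.04], [0, 0, 0]],
    [[0, 0, 0.04], [0, 0, 0]],
    [[0, 0, 0], [0, 0, 0]],
    [[0, 0, 0], [0, 0, 0]],
    [[0, 0, 0], [0, 0, 0]],
  ],
)

```text
time: 15.92
position: [0.6267, -0.01, 0.076]
ee_rot: [[1.0, -0.0, 0.002], [-0.0, -1.0, 0.0], [0.002, -0.0, -1.0]]
force: [-1.4, 1.4, 6.3]
opening: 0.022
gripper_force: 59.5
```

move_arm(
  increments=[
    [[0, 0, -0.05], [0, 0, 0]],
    [[0, 0, 0], [0, 0, 0]],
    [[0, 0, 0], [0, 0, 0]],
    [[0, 0, 0], [0, 0, 0]],
    [[0, 0, 0], [0, 0, 0]],
  ],
  claw=1,
)

```text
time: 16.55
position: [0.6256, -0.0102, 0.0751]
ee_rot: [[1.0, -0.001, -0.0], [-0.001, -1.0, 0.0], [-0.0, -0.0, -1.0]]
force: [0.6, -0.1, 0.4]
opening: 0.0855
gripper_force: 0.0
```

move_arm(
  increments=[
    [[0, 0, -0.6], [0, 0, 0]],
    [[0, 0, -1], [0, 0, 0]],
    [[0, 0, -1], [0, 0, 0]],
    [[0, 0, -0.5], [0, 0, 0]],
    [[-0.2, -1, 0], [0, 0, 0]],
  ],
)

```text
time: 17.18
position: [0.6231, 0.0095, 0.1394]
ee_rot: [[1.0, -0.003, 0.004], [-0.003, -1.0, -0.0], [0.004, 0.0, -1.0]]
force: [-0.4, 1.0, 0.1]
opening: 0.0853
gripper_force: 0.0
```

move_arm(
  increments=[
    [[-0.1, -1, 0], [0, 0, 0]],
    [[-0.1, -1, 0], [0, 0, 0]],
    [[-0.1, -1, 0], [0, 0, 0]],
    [[-0.1, -1, 0], [0, 0, 0]],
    [[-0.1, -1, 0], [0, 0, 0]],
  ],
)

```text
time: 17.8
position: [0.6116, 0.1114, 0.1371]
ee_rot: [[1.0, -0.0, -0.0], [-0.0, -1.0, 0.0], [-0.0, -0.0, -1.0]]
force: [-0.5, -0.4, 0.1]
opening: 0.0851
gripper_force: 0.0
```

move_arm(
  increments=[
    [[0, -1, 0], [0, 0, 0]],
    [[0, -0.8, 0], [0, 0, 0]],
    [[0, -0.38, 0], [0, 0, 0]],
    [[0, 0, 0.8], [0, 0, 0]],
    [[0, 0, 0.8], [0, 0, 0]],
  ],
)

```text
time: 18.42
position: [0.6115, 0.1529, 0.1039]
ee_rot: [[1.0, -0.001, -0.001], [-0.001, -1.0, -0.0], [-0.001, 0.0, -1.0]]
force: [-0.6, -0.4, -0.4]
opening: 0.0852
gripper_force: 0.0
```

move_arm(
  increments=[
    [[0, 0, 0.8], [0, 0, 0]],
    [[0, 0, 0.8], [0, 0, 0]],
    [[0, 0, 0], [0, 0, 0]],
    [[0, 0, 0], [0, 0, 0]],
    [[0, 0, 0], [0, 0, 0]],
  ],
)

```text
time: 19.05
position: [0.6127, 0.1536, 0.0743]
ee_rot: [[1.0, -0.001, 0.002], [-0.001, -1.0, 0.0], [0.002, -0.0, -1.0]]
force: [0.5, -0.3, 0.1]
opening: 0.0856
gripper_force: 0.0
```

```bash
python3 - <<'E'
from h import *
d=snap('side','s3'); t=snap('top','t3')
a=cv2.resize(d['pixels'][160:320,150:350],None,fx=2,fy=2); b=cv2.resize(t['pixels'][110:270,150:350],None,fx=2,fy=2)
cv2.imwrite('pics/c3.png',np.hstack([a,b])[:,:,::-1])
E
```

```text
(no output)
```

View pics/c3.png

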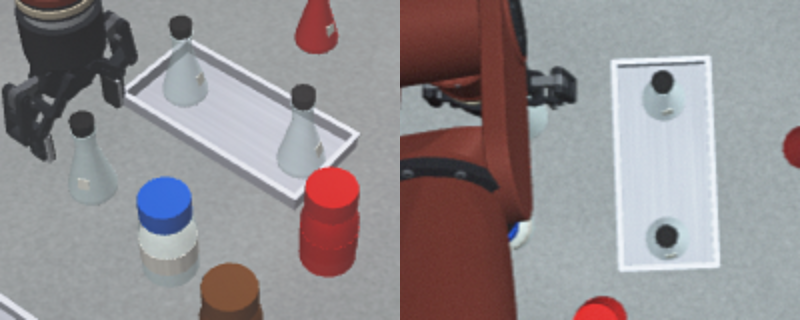

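Flask_b stands upright at the far end of the tray (top crop (663,90)). The fingers straddle flask_a's stopper (side crop (82,123)). Gripping it now.

move_arm(
  increments=[
    [[0, 0, 0], [0, 0, 0]],
    [[0, 0, 0], [0, 0, 0]],
    [[0, 0, 0], [0, 0, 0]],
    [[0, 0, 0], [0, 0, 0]],
    [[0, 0, 0], [0, 0, 0]],
  ],
  claw=-1,
)

```text
time: 19.77
position: [0.6121, 0.1535, 0.0735]
ee_rot: [[1.0, -0.001, 0.001], [-0.001, -1.0, 0.0], [0.001, -0.0, -1.0]]
force: [0.9, -0.7, 0.4]
opening: 0.0223
gripper_force: 59.0
```

move_arm(
  increments=[
    [[0, 0, 0], [0, 0, 0]],
    [[0, 0, 0], [0, 0, 0]],
    [[0, 0, -0.5], [0, 0, 0]],
    [[0, 0, -1], [0, 0, 0]],
    [[0, 0, -1], [0, 0, 0]],
  ],
)

```text
time: 20.4
position: [0.6121, 0.1535, 0.1251]
ee_rot: [[1.0, -0.0, 0.001], [-0.0, -1.0, 0.0], [0.001, -0.0, -1.0]]
force: [-0.3, -0.3, -0.4]
opening: 0.0228
gripper_force: 58.9
```

move_arm(
  increments=[
    [[-0.5, 0.7, 0], [0, 0, 0]],
    [[-0.9, 1, 0], [0, 0, 0]],
    [[-1, 1, 0], [0, 0, 0]],
    [[-0.95, 1, 0], [0, 0, 0]],
    [[0, 1, 0], [0, 0, 0]],
  ],
)

```text
time: 21.02
position: [0.5425, 0.0583, 0.1226]
ee_rot: [[1.0, -0.0, -0.002], [-0.0, -1.0, -0.0], [-0.002, 0.0, -1.0]]
force: [0.6, -0.5, -0.3]
opening: 0.0226
gripper_force: 58.9
```

move_arm(
  increments=[
    [[0, 1, 0], [0, 0, 0]],
    [[0, 1, 0], [0, 0, 0]],
    [[0, 0.9, 0], [0, 0, 0]],
    [[0, 0, 0], [0, 0, 0]],
    [[0, 0, 0.3], [0, 0, 0]],
  ],
)

```text
time: 21.65
position: [0.5454, 0.0016, 0.1176]
ee_rot: [[1.0, -0.001, 0.001], [-0.001, -1.0, 0.0], [0.001, -0.0, -1.0]]
force: [0.3, 0.7, 0.2]
opening: 0.022
gripper_force: 58.8
```

move_arm(
  increments=[
    [[0, 0.5, 0], [0, 0, 0]],
    [[0, 0, 0.8], [0, 0, 0]],
    [[0, 0, 0.7], [0, 0, 0]],
    [[0, 0, 0.4], [0, 0, 0]],
    [[0, 0, 0], [0, 0, 0]],
  ],
)

```text
time: 22.28
position: [0.5437, -0.0082, 0.0779]
ee_rot: [[1.0, -0.0, -0.003], [-0.0, -1.0, 0.0], [-0.003, -0.0, -1.0]]
force: [0.1, 0.5, 0.1]
opening: 0.0225
gripper_force: 59.0
```

move_arm(
  increments=[
    [[0, 0, 0.06], [0, 0, 0]],
    [[0, 0, 0.05], [0, 0, 0]],
    [[0, 0, 0], [0, 0, 0]],
    [[0, 0, 0], [0, 0, 0]],
    [[0, 0, 0], [0, 0, 0]],
  ],
)

```text
time: 22.9
position: [0.5448, -0.0085, 0.0773]
ee_rot: [[1.0, -0.001, 0.0], [-0.001, -1.0, -0.0], [0.0, 0.0, -1.0]]
force: [-0.6, -0.4, -0.4]
opening: 0.0226
gripper_force: 59.0
```

move_arm(
  increments=[
    [[0, 0, 0.05], [0, 0, 0]],
    [[0, 0, 0.04], [0, 0, 0]],
    [[0, 0, 0], [0, 0, 0]],
    [[0, 0, 0], [0, 0, 0]],
    [[0, 0, 0], [0, 0, 0]],
  ],
)

```text
time: 23.52
position: [0.5454, -0.0086, 0.0765]
ee_rot: [[1.0, -0.0, 0.001], [-0.0, -1.0, -0.0], [0.001, 0.0, -1.0]]
force: [-1.5, -0.4, 4.6]
opening: 0.0221
gripper_force: 59.5
```

move_arm(
  increments=[
    [[0, 0, -0.03], [0, 0, 0]],
    [[0, 0, 0], [0, 0, 0]],
    [[0, 0, 0], [0, 0, 0]],
    [[0, 0, 0], [0, 0, 0]],
    [[0, 0, 0], [0, 0, 0]],
  ],
  claw=1,
)

```text
time: 24.15
position: [0.5447, -0.0085, 0.0758]
ee_rot: [[1.0, -0.0, -0.0], [-0.0, -1.0, 0.0], [-0.0, -0.0, -1.0]]
force: [0.2, -0.3, -0.0]
opening: 0.0854
gripper_force: 0.0
```

move_arm(
  increments=[
    [[0, 0, -0.6], [0, 0, 0]],
    [[0, 0, -1], [0, 0, 0]],
    [[0, 0, -1], [0, 0, 0]],
    [[0, 0, -0.6], [0, 0, 0]],
    [[-0.3, -1, 0], [0, 0, 0]],
  ],
)

```text
time: 24.78
position: [0.5402, 0.0112, 0.1417]
ee_rot: [[1.0, -0.003, 0.004], [-0.003, -1.0, -0.0], [0.004, 0.0, -1.0]]
force: [0.4, -0.4, -0.5]
opening: 0.0854
gripper_force: 0.0
```

move_arm(
  increments=[
    [[-0.35, -1, 0], [0, 0, 0]],
    [[-0.35, -1, 0], [0, 0, 0]],
    [[-0.35, -1, 0], [0, 0, 0]],
    [[-0.35, -1, 0], [0, 0, 0]],
    [[-0.35, -1, 0], [0, 0, 0]],
  ],
)

```text
time: 25.4
position: [0.5022, 0.1134, 0.139]
ee_rot: [[1.0, 0.001, -0.002], [0.001, -1.0, 0.0], [-0.002, -0.0, -1.0]]
force: [-0.3, 0.2, -0.5]
opening: 0.0854
gripper_force: 0.0
```

move_arm(
  increments=[
    [[-0.25, -0.9, 0], [0, 0, 0]],
    [[-0.25, -0.9, 0], [0, 0, 0]],
    [[-0.25, -0.8, 0], [0, 0, 0]],
    [[-0.25, -0.47, 0], [0, 0, 0]],
    [[0, 0, 0.3], [0, 0, 0]],
  ],
)

```text
time: 26.02
position: [0.484, 0.1736, 0.1342]
ee_rot: [[1.0, 0.001, 0.001], [0.001, -1.0, 0.0], [0.001, -0.0, -1.0]]
force: [-0.1, 0.3, -0.4]
opening: 0.0857
gripper_force: 0.0
```

move_arm(
  increments=[
    [[0, 0, 0.8], [0, 0, 0]],
    [[0, 0, 0.8], [0, 0, 0]],
    [[0, 0, 0.8], [0, 0, 0]],
    [[0, 0, 0.5], [0, 0, 0]],
    [[0, 0, 0], [0, 0, 0]],
  ],
)

```text
time: 26.65
position: [0.4829, 0.1726, 0.0745]
ee_rot: [[1.0, -0.001, -0.003], [-0.001, -1.0, -0.001], [-0.003, 0.001, -1.0]]
force: [0.3, 0.0, -0.3]
opening: 0.0855
gripper_force: 0.0
```

```bash
python3 - <<'E'
from h import *
d=snap('side','s4'); t=snap('top','t4')
a=cv2.resize(d['pixels'][160:320,150:350],None,fx=2,fy=2); b=cv2.resize(t['pixels'][110:270,150:350],None,fx=2,fy=2)
cv2.imwrite('pics/c4.png',np.hstack([a,b])[:,:,::-1])
E
```

```text
(no output)
```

View pics/c4.png

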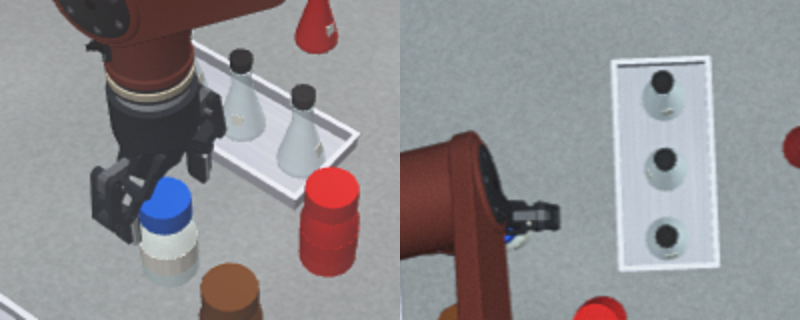

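All three flasks stand in a row in the middle tray. The fingers straddle the blue cap at side crop (165,205).

move_arm(
  increments=[
    [[0, -0.1, 0], [0, 0, 0]],
    [[0, 0, 0], [0, 0, 0]],
    [[0, 0, 0], [0, 0, 0]],
    [[0, 0, 0], [0, 0, 0]],
    [[0, 0, 0], [0, 0, 0]],
  ],
  claw=-1,
)

```text
time: 27.38
position: [0.4849, 0.1751, 0.077]
ee_rot: [[1.0, -0.001, 0.002], [-0.001, -1.0, 0.0], [0.002, -0.0, -1.0]]
force: [-0.4, -1.1, 5.7]
opening: 0.0484
gripper_force: 62.2
```

move_arm(
  increments=[
    [[0, 0, 0], [0, 0, 0]],
    [[0, 0, 0], [0, 0, 0]],
    [[0, 0, -0.5], [0, 0, 0]],
    [[0, 0, -1], [0, 0, 0]],
    [[0, 0, -1], [0, 0, 0]],
  ],
)

```text
time: 28.0
position: [0.4825, 0.1747, 0.1255]
ee_rot: [[1.0, -0.001, -0.003], [-0.001, -1.0, -0.0], [-0.003, 0.0, -1.0]]
force: [-0.2, 1.2, -1.3]
opening: 0.0485
gripper_force: 62.1
```

move_arm(
  increments=[
    [[0.5, -0.6, 0], [0, 0, 0]],
    [[0.7, -0.9, 0], [0, 0, 0]],
    [[0.7, -1, 0], [0, 0, 0]],
    [[0.6, -1, 0], [0, 0, 0]],
    [[0.5, -1, 0], [0, 0, 0]],
  ],
)

```text
time: 28.62
position: [0.5436, 0.266, 0.124]
ee_rot: [[1.0, -0.0, -0.002], [-0.0, -1.0, -0.0], [-0.002, 0.0, -1.0]]
force: [-0.7, -0.2, -1.6]
opening: 0.0485
gripper_force: 62.2
```

move_arm(
  increments=[
    [[0.4, -1, 0], [0, 0, 0]],
    [[0.2, -1, 0], [0, 0, 0]],
    [[0.2, -1, 0], [0, 0, 0]],
    [[0.1, -0.9, 0], [0, 0, 0]],
    [[0, -0.7, 0], [0, 0, 0]],
  ],
)

```text
time: 29.25
position: [0.5618, 0.3582, 0.1258]
ee_rot: [[1.0, -0.0, -0.0], [-0.0, -1.0, -0.0], [-0.0, 0.0, -1.0]]
force: [0.8, -0.2, -1.8]
opening: 0.0484
gripper_force: 62.2
```

move_arm(
  increments=[
    [[0, -0.25, 0.4], [0, 0, 0]],
    [[0, 0, 0.7], [0, 0, 0]],
    [[0, 0, 0.6], [0, 0, 0]],
    [[0, 0, 0.3], [0, 0, 0]],
    [[0, 0, 0], [0, 0, 0]],
  ],
)

```text
time: 29.88
position: [0.5613, 0.3611, 0.0847]
ee_rot: [[1.0, -0.001, -0.002], [-0.001, -1.0, -0.001], [-0.002, 0.001, -1.0]]
force: [-0.0, -0.2, -1.9]
opening: 0.0485
gripper_force: 62.2
```

move_arm(
  increments=[
    [[0, 0, 0.05], [0, 0, 0]],
    [[0, 0, 0.05], [0, 0, 0]],
    [[0, 0, 0], [0, 0, 0]],
    [[0, 0, 0], [0, 0, 0]],
    [[0, 0, 0], [0, 0, 0]],
  ],
)

```text
time: 30.5
position: [0.562, 0.3619, 0.084]
ee_rot: [[1.0, -0.0, 0.0], [-0.0, -1.0, 0.0], [0.0, -0.0, -1.0]]
force: [0.0, 1.0, -1.6]
opening: 0.0485
gripper_force: 62.2
```

move_arm(
  increments=[
    [[0, 0, 0.06], [0, 0, 0]],
    [[0, 0, 0.05], [0, 0, 0]],
    [[0, 0, 0.04], [0, 0, 0]],
    [[0, 0, 0], [0, 0, 0]],
    [[0, 0, 0], [0, 0, 0]],
  ],
)

```text
time: 31.12
position: [0.5619, 0.3619, 0.0809]
ee_rot: [[1.0, -0.0, -0.0], [-0.0, -1.0, -0.0], [-0.0, 0.0, -1.0]]
force: [-1.0, -0.7, -1.4]
opening: 0.0482
gripper_force: 62.2
```

move_arm(
  increments=[
    [[0, 0, 0.04], [0, 0, 0]],
    [[0, 0, 0.04], [0, 0, 0]],
    [[0, 0, 0], [0, 0, 0]],
    [[0, 0, 0], [0, 0, 0]],
    [[0, 0, 0], [0, 0, 0]],
  ],
)

```text
time: 31.75
position: [0.5623, 0.362, 0.08]
ee_rot: [[1.0, -0.0, 0.001], [-0.0, -1.0, 0.0], [0.001, -0.0, -1.0]]
force: [-1.2, -1.0, 4.7]
opening: 0.0488
gripper_force: 62.4
```

Contact at 0.080, so I'll release, rise and back off.

move_arm(
  increments=[
    [[0, 0, -0.03], [0, 0, 0]],
    [[0, 0, 0], [0, 0, 0]],
    [[0, 0, 0], [0, 0, 0]],
    [[0, 0, 0], [0, 0, 0]],
    [[0, 0, 0], [0, 0, 0]],
  ],
  claw=1,
)

```text
time: 32.38
position: [0.5619, 0.3619, 0.0798]
ee_rot: [[1.0, -0.001, -0.0], [-0.001, -1.0, 0.0], [-0.0, -0.0, -1.0]]
force: [0.5, -0.0, -0.2]
opening: 0.0852
gripper_force: 0.0
```

move_arm(
  increments=[
    [[0, 0, -0.6], [0, 0, 0]],
    [[0, 0, -1], [0, 0, 0]],
    [[0, 0, -1], [0, 0, 0]],
    [[0, 0, -1], [0, 0, 0]],
    [[0, 0, -1], [0, 0, 0]],
  ],
)

```text
time: 33.0
position: [0.5623, 0.3621, 0.1742]
ee_rot: [[1.0, -0.0, 0.001], [-0.0, -1.0, 0.001], [0.001, -0.001, -1.0]]
force: [0.9, 0.2, 0.2]
opening: 0.085
gripper_force: 0.0
```

```bash
python3 - <<'E'
from h import *
d=snap('side','s5'); t=snap('top','t5')
cv2.imwrite('pics/c5.png',np.hstack([cv2.resize(d['pixels'],(400,300),interpolation=3),cv2.resize(t['pixels'],(400,300),interpolation=3)])[:,:,::-1])
E
```

```text
(no output)
```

View pics/c5.png

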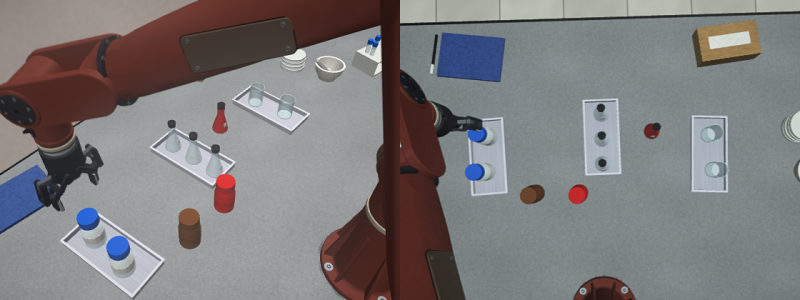

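All four pieces stand upright in their trays: bottles at (90,225) and (120,257), flasks around (193,150), beakers at (257,95) and (286,105). The gripper is clear of everything.

```bash
python3 -c "
from cell import ctrl
print(ctrl.hand_in())"
```

```text
the job is handed in; nothing more can be done
None
```

I put the two flasks, the beaker and the blue-capped bottle upright in their own trays and handed the job in with about 33 s on the clock; the last pictures show the stored pieces and look-alikes still standing in place, but the hand-in gave no verdict.

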